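# Slide the thin lid off the board's edge and close the capsule caddy

## Task

Close the wooden capsule caddy with its thin flat lid. The lid lies flat on the chopping board, where its thin edges give no good hold: slide it, without lifting, until one of its narrow ends sticks out well past an edge of the board, let go so that it rests there by itself, then take it by that end and lay it gently on the caddy so that it drops fully home between the four corner posts. Do not let the lid fall on the worktop, and leave the tea light, the egg timer and the espresso cup where they are.

Things in the scene. Friction and masses are not known exactly. Their poses are not given: they have to be found in the camera images.
- lid: loose thin light-wood lid with a fine dark inlaid border, 170 x 60 x 3 mm, 0.04 to 0.085 kg, friction about 0.5 to 0.7; origin at the centre of its underside, x along the 170 mm length, y across the 60 mm width, z up. Starts flat on the board, its length roughly along the board's x; ends alike. Stays flat while its centre is over the board, tips off once the centre passes the edge
- lid_end_a (a point): middle of the lid's narrow end at its +x (85 mm from its centre), at half thickness
- lid_end_b (a point): middle of the lid's narrow end at its -x (85 mm from its centre), at half thickness
- chopping_board: brown wooden chopping board, 200 x 300 x 21.5 mm, fixed to the worktop; origin at the centre of its underside on the worktop, x along the 200 mm side (roughly the robot's left-right), y along the 300 mm side, z up; its top is 21.5 mm above its origin, so there is 21.5 mm of room below a lid that sticks out past its edge
- caddy: wooden capsule caddy holding four coloured coffee capsules, fixed to the worktop; origin at the centre of its underside on the worktop, x along its length, y across, z up. Body 53 mm wide over its two long side walls, 40 mm high; the long sides are open between the posts, so fingers holding the lid by its long edges can pass down outside the body
- caddy_seat (a point): centre of the lid's seat, 40 mm above the caddy's origin, level with the tops of its side walls. The seated lid's underside lies here, centred, its length along the caddy's x (either way round), with 2.5 mm of play all round; its top is then 5 mm below the tops of the posts
- caddy_post (a point): top centre of the corner post at the caddy's +x, +y. The four dark posts are alike: 48 mm high, 7.5 mm thick, 16 mm long along x (73.5 to 89.5 mm from the centre), 65 mm apart across. They stand at two end boards 7 mm thick, 80 mm wide, 48 mm high, inner faces 175 mm apart. Edges rounded 2 mm
- candle: bystander: white tea light, 38 mm across, 16 mm high, standing on the far part of the board; origin at the centre of its underside
- timer: bystander: cream egg timer, 62 mm across and high, on the worktop to the right of the board; origin at the centre of its underside
- cup: bystander: white espresso cup, 59 x 88 x 55 mm with its handle, on the worktop behind the board; origin at the centre of its underside

How it is judged (in metres and radians):
On the way:
1. the lid rests flat on the board by itself, untouched by the fingers, with one narrow end at least 40 mm past an edge of the board ((x of any of lid_end_a, lid_end_b in the frame of chopping_board above 0.14 m or x of any of lid_end_a, lid_end_b in the frame of chopping_board below -0.14 m or y of any of lid_end_a, lid_end_b in the frame of chopping_board above 0.19 m or y of any of lid_end_a, lid_end_b in the frame of chopping_board below -0.19 m) and z of lid in the frame of chopping_board between 0.019 and 0.0245 m and angle between lid's own z axis and vertical below 0.06 rad and contact force between the fingers and lid below 0.2 N), for 0.2 s.
At the end, for the whole second after the job is handed in: the lid lies at rest and released on the caddy, home between the posts: centred within 7 mm, lengthwise within 0.1 rad, level within 0.04 rad, its underside no more than 2.5 mm above and 3 mm below the seat (z of lid in the frame of caddy between 0.037 and 0.0425 m and angle between lid's own z axis and vertical below 0.04 rad and horizontal distance between lid and caddy below 0.007 m and angle between the x axis of lid and the x axis of caddy, either way round below 0.1 rad and linear speed of lid below 0.02 m/s and contact force between the fingers and lid below 0.2 N); the robot touches nothing.
It fails at once if the lid falls to the worktop (its centre below 15 mm) (height (world z) of lid below 0.015 m).
It fails at once if the lid is picked up from the middle of the board instead of slid past its edge (its centre 5 to 15 mm above the board's top while still over the middle) (z of lid in the frame of chopping_board between 0.027 and 0.037 m and x of lid in the frame of chopping_board between -0.045 and 0.045 m and y of lid in the frame of chopping_board between -0.095 and 0.095 m).
It fails at once if the lid is slammed or pressed on the caddy with more than 40 N (contact force between lid and caddy above 40 N).
It fails at once if the tea light, the egg timer or the espresso cup is moved by more than 25 mm (distance of any of candle, timer, cup from where it was at the start of the episode above 0.025 m).
It also fails if it takes over 45 s, if anything falls off the work surface, if the arm or the gripper's body presses on something with over 40 N, if the wrist force passes 120 N, or if a joint passes its speed limit or range.

## Robot

A 6-joint arm with a two-finger parallel gripper is mounted at the origin on a cart in front of the work surface, level with it; the furniture and walls round the work are solid. World frame = base frame: x ahead of the robot, y to its left, z up, the work surface at z = 0. Lengths are in mm, angles in degrees, forces in N, time in s.
With the tool pointing down it reaches from about 350 to 850 mm from the base axis. Payload 8.1 kg.
Tool frame: the origin (TCP) lies between the finger pads; the fingertips stand 22 mm ahead of it and the grasp point (between the pads) lies 3 mm ahead of it; z points along the fingers, y is the line along which they close (so a half turn about z gives the same grasp; the last joint's range is limited). The gripper opens to 85 mm and grips with 20 to 120 N. Pads are 22 mm wide; open, the fingers measure 114 mm over their backs; the gripper's body (76 mm by 85 mm) begins 54 mm behind the grasp point. The pads swing forward as they close: fully open they stand 13 mm farther back than shut.
Start: joints at [62.659, 7.471, 85.268, -0, 87.261, -4.893], TCP at [229.091, 554.547, 253.292] pointing down, gripper open.
Joint ranges: [-169.43, 169.43], [-51.17, 129.36], [1.28, 143.12], [-76.62, 256.62], [0, 156.53], [-152.29, 152.29]. Speed limits (degrees/s): [136.94, 136.94, 159.86, 180, 180, 180].

## Interface

Orientations are given as [roll, pitch, yaw] about the fixed x, y, z axes, in that order (R = Rz(yaw) Ry(pitch) Rx(roll)).
In Python, from bench import sense, snapshot, calibration, hand_in gives the robot as it stands.
- The arm moves only by the shell command python3 -m crank 'ROWS' [FORCE]. ROWS is JSON, a list of rows, each a list of 5 numbers: the shift along the tool's x, y, z in cm, then the turn about the tool's z in rad, then the finger opening in cm, from 0 to 8.54. A call has 1 to 20 rows; each row is the pose to reach, as a shift and turn from the pose commanded when the call began, along the tool's axes at that moment; what a row does not reach only later rows make up. A row lasts 1/10 s, in which the tool goes at most 50 mm and 8.59 degrees, less where a joint would pass 70% of its speed; a pose out of reach is approached as far as the arm can. A call with a gripper value outside its range is refused whole. The fingers move at their own pace and stop on an object; FORCE is the grip in N (left out, the last holds). Time passes only in rows, so rows that repeat a pose let the fingers close. It gives the time, the measured TCP pose, the force, the opening and the grip force at its end, in the units of the state.
- sense(): the state, without advancing time (a new reading comes with each control period).
- snapshot(name): name is "scene" or "side" or "wrist"; returns (picture, depth): 400x640x3 uint8, red, green, blue; 400x640 float32, mm along the optical axis (not along the pixel's ray), 0 where there is no reading.
- calibration(name): a dict with "fovy" (degrees; the focal length in pixels is half the picture's height over the tangent of half this angle, whatever the lens; pixels are square), "cx", "cy" (the principal point, pixels), "rvec" (rotation vector, rad) and "tvec" (3), from world to camera coordinates, as OpenCV has them; the wrist camera has in their place "tool_from_camera" (4x4, takes a point from camera to tool coordinates, whose origin is the TCP and whose axes are the flange's). Camera axes: x right, y down, z forward; pixel columns grow to the right and rows downward; lengths in mm; the calibration is good to about 2 mm. A picture is of the moment at which its call begins: read the wrist's pose just before it. calibration takes no time and is no camera call.
- hand_in(): hands the job in; it is judged then, once.
The state is a dict: "time": time; "joint_pos": joint angles; "qd": joint speeds; "joint_efforts": joint torques, N m; "tool_pos": TCP position; "tcp_rot": TCP orientation; "ft_force": force on the tool from outside, world axes, zero at the start; "wrist_torque": the same for the moment, N m; "finger_gap": finger opening in mm; "grip_force": force on a finger pad.
Only numpy, scipy, OpenCV 4.12 (cv2) and the standard library are available. Lean on these libraries where they do the work, as an engineer would, in place of code of your own. Each camera call takes 0.05 s, during which the arm holds its last target. There are 200 camera calls.

## Working session

There is one attempt and no reset: what is moved stays moved. The work goes in short steps, Python scripts to look and compute and a shell command to move; the robot and the scene stay as the last step left them, time stands still between calls to the robot, and variables do not carry over. Pictures are saved under pics/ and viewed, at most 11 in all, crops included, and the job is handed in when it is done.

```bash
mkdir -p pics
cat > h.py <<'E'
import numpy as np, cv2
from bench import sense, snapshot, calibration
from scipy.spatial.transform import Rotation as R
def cloud(name):
    s=sense(); p,d=snapshot(name); c=calibration(name)
    f=200/np.tan(np.radians(c["fovy"])/2)
    v,u=np.mgrid[0:400,0:640]
    P=np.stack([(u-c["cx"])/f*d,(v-c["cy"])/f*d,d],-1).reshape(-1,3)
    if "rvec" in c:
        Rm=cv2.Rodrigues(np.array(c["rvec"],float))[0]; W=(P-np.array(c["tvec"]).ravel())@Rm
    else:
        T=np.array(c["tool_from_camera"]); W=P@T[:3,:3].T+T[:3,3]
        W=R.from_euler('xyz',s["tcp_rot"],degrees=True).apply(W)+np.array(s["tool_pos"])
    W=W.reshape(400,640,3); W[d==0]=np.nan
    return p,W
E
python3 - <<'E'
from h import *
for n in ("scene","side"):
    p,W=cloud(n); np.savez(n,p=p,W=W); cv2.imwrite(f"pics/{n}0.png",p[...,::-1])
print(sense()); print(calibration("scene"),calibration("side"))
E
```

```text
{'time': 0.1, 'joint_pos': array([ 6.26576694e+01,  7.50911585e+00,  8.53252454e+01, -2.26490131e-03,
        8.72628975e+01, -4.89346424e+00]), 'qd': array([-0.03825481, -0.01998983, -0.19016859,  0.06169546,  0.01643266,
       -0.09061144]), 'joint_efforts': array([ 4.82683517e-04, -5.70952785e+01, -5.01942658e+01, -2.04263215e-04,
        8.24086368e-03,  5.08799769e-05]), 'tool_pos': array([228.88963507, 554.10587255, 252.34553571]), 'tcp_rot': array([-1.79902903e+02, -6.04259882e-03,  1.57551239e+02]), 'ft_force': array([ 0.26440606, -0.85627941,  0.09789305]), 'wrist_torque': array([ 0.00826713, -0.03450128, -0.04594999]), 'grip_force': 0.0, 'finger_gap': 85.41801727603244}
{'fovy': 55.05271252959894, 'cx': 321.86784039678184, 'cy': 205.44182728501963, 'rvec': array([ 2.19375298, -1.21679583,  0.45752404]), 'tvec': array([-355.72500621,  412.65722411,  598.16628138])} {'fovy': 53.58147953145348, 'cx': 312.83443366674175, 'cy': 195.91829111412093, 'rvec': array([-0.00790976, -2.60708474,  1.72378986]), 'tvec': array([586.45059989,  80.18323821, 820.44189891])}
```

View pics/scene0.png

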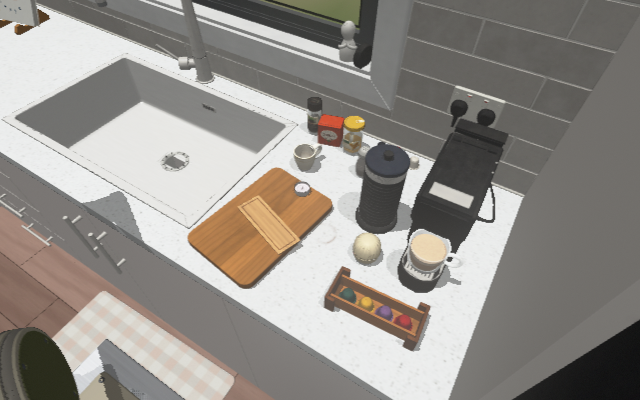

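View pics/side0.png

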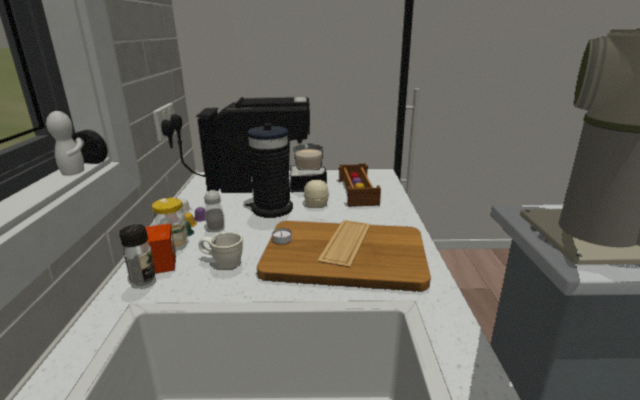

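The scene view shows the lid at about (268,225) on the board, whose corners are near (278,168), (331,207), (248,285) and (190,238). The tea light is at (302,188), the caddy at about (377,307), the timer at (367,247) and the cup at (306,156). The side view agrees.

Run:
```python
from h import *
D=np.load("scene.npz");p,W=D['p'],D['W']
for u,v in [(268,225),(245,205),(285,245),(230,245),(278,172),(326,207),(248,280),(196,238),(302,188),(367,247),(306,156),(380,212),(347,270),(427,307),(412,345),(327,305),(366,302),(385,312)]:
    print((u,v),W[v,u].round(0),p[v,u])
S=np.load("side.npz");
for u,v in [(345,242),(350,222),(335,262),(281,237),(316,192),(358,185)]: print('s',(u,v),S['W'][v,u].round(0),S['p'][v,u])
def rect(m,W,name):
    n,l,st,_=cv2.connectedComponentsWithStats(m.astype(np.uint8)); k=1+st[1:,4].argmax()
    P=W[l==k]; r=cv2.minAreaRect(P[:,:2].astype(np.float32)); print(name,len(P),np.nanmedian(P,0).round(1),r, cv2.boxPoints(r).round(0).tolist())
for n,X in (("scene",D),("side",S)):
    p,W=X['p'].astype(int),X['W']; x,y,z=np.moveaxis(W,-1,0)
    roi=(x>250)&(x<800)&(y>-150)&(y<420)
    rect(roi&(z>12)&(z<32)&(p[...,0]-p[...,2]>35),W,n+" board")
    rect(roi&(z>15)&(z<34)&(p[...,1]>135)&(p[...,0]-p[...,2]>35),W,n+" lid")
    rect((z>34)&(z<58)&(p[...,0]-p[...,2]>15)&(x>250)&(x<600)&(y<50)&(y>-300)&(p[...,0]<150),W,n+" caddy")
```

```text
(268, 225) [513.  43.  25.] [218 172 118]
(245, 205) [533. 126.  22.] [184 143 102]
(285, 245) [490. -20.  23.] [186 145 102]
(230, 245) [429.  85.  18.] [168 118  74]
(278, 172) [666. 126.  21.] [186 133  85]
(326, 207) [634. -38.  18.] [184 132  87]
(248, 280) [381.  -4.  19.] [179 126  80]
(196, 238) [402. 159.  20.] [179 127  77]
(302, 188) [646.  38.  30.] [176 168 169]
(367, 247) [ 561. -182.   55.] [233 224 191]
(306, 156) [761. 102.  14.] [182 173 160]
(380, 212) [ 645. -169.   76.] [66 64 63]
(347, 270) [ 497. -171.   45.] [141 103  83]
(427, 307) [ 506. -340.   49.] [120  91  76]
(412, 345) [ 434. -345.   26.] [92 80 75]
(327, 305) [ 421. -170.   19.] [94 83 76]
(366, 302) [ 461. -235.   32.] [229 184  84]
(385, 312) [ 463. -275.   30.] [144 114 152]
s (345, 242) [524.  62.  25.] [177 144  99]
s (350, 222) [508. -23.  25.] [161 130  85]
s (335, 262) [547. 131.  25.] [165 133  90]
s (281, 237) [647.  60.  36.] [130 128 125]
s (316, 192) [ 579. -146.   43.] [145 138 113]
s (358, 185) [ 471. -224.   29.] [163 128  32]
scene board 8765 [499.5  64.6  19.8] ((523.583251953125, 65
[... 453 characters left out ...]
7578), 89.52019500732422) [[418.0, -298.0], [499.0, -299.0], [500.0, -158.0], [420.0, -158.0]]
side board 8899 [518.5  99.8  20.7] ((526.0540161132812, 69.61376953125), (205.95777893066406, 297.25274658203125), 82.411865234375) [[365.0, -13.0], [660.0, -52.0], [687.0, 152.0], [392.0, 191.0]]
side lid 1051 [523.4  60.8  24.5] ((522.7962036132812, 51.1646728515625), (168.19041442871094, 67.70499420166016), 72.94793701171875) [[466.0, -19.0], [531.0, -39.0], [580.0, 122.0], [515.0, 141.0]]
side caddy 289 [ 465.8 -159.8   40.6] ((469.6550598144531, -226.62850952148438), (79.51334381103516, 145.0763702392578), 5.004968166351318) [[424.0, -158.0], [436.0, -302.0], [516.0, -295.0], [503.0, -151.0]]
```

Run:
```python
import cv2
p=cv2.imread("pics/scene0.png")
cv2.imwrite("pics/crop1.png",cv2.resize(p[150:360,180:450],None,fx=2.8,fy=2.8,interpolation=cv2.INTER_CUBIC))
```

```text
(no output)
```

View pics/crop1.png

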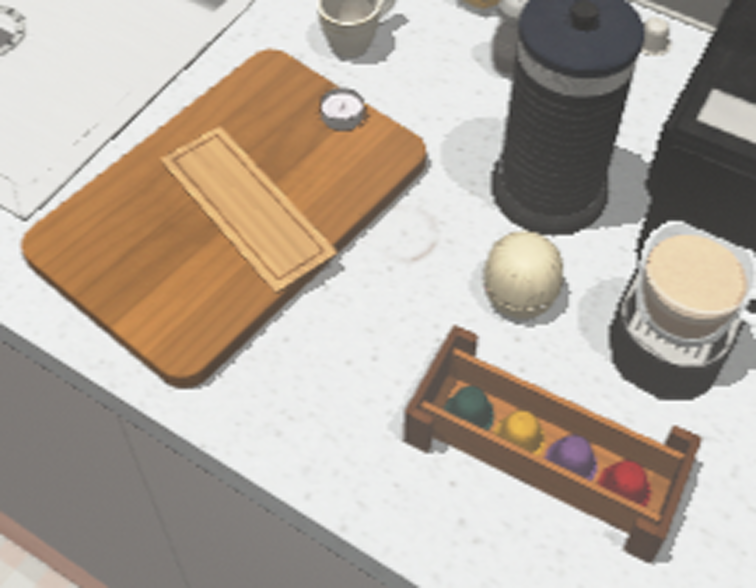

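The crop confirms the layout. The lid's right end (crop (305,270)) is about level with the board's right edge. I'll push it on its left end with both fingertips, and first hover there for a closer wrist view.

```bash
cat >> h.py <<'E'
def row(xyz,yaw):
    "shift cm in tool axes and turn rad to reach world xyz mm, yaw deg"
    s=sense(); q=R.from_euler('xyz',s["tcp_rot"],degrees=True)
    d=q.inv().apply(np.array(xyz)-s["tool_pos"])/10
    t=-((yaw-s["tcp_rot"][2]+180)%360-180)
    print("row",d.round(2),round(np.radians(t),3),"| t",round(s["time"],2),"tool",s["tool_pos"].round(1),s["tcp_rot"].round(2),"F",s["ft_force"].round(1),"gap",round(s["finger_gap"],1))
E
python3 - <<'E'
from h import *
print(calibration("wrist"))
row([556,159,230],73)
S=np.load("scene.npz");p,W=S['p'],S['W'];x,y,z=np.moveaxis(W,-1,0)
m=(x>380)&(x<640)&(y<-120)&(y>-420)&(z>60)
H={}
for a,b,c in zip(x[m]//40*40,y[m]//40*40,z[m]): H[(a,b)]=max(H.get((a,b),0),c)
print({(int(k[0]),int(k[1])):int(v) for k,v in sorted(H.items())})
E
```

```text
{'fovy': 66.78218351041603, 'cx': 316.9238837351351, 'cy': 203.78542811521714, 'tool_from_camera': array([[ 2.20807142e-04, -9.65029902e-01, -2.62139732e-01,
         6.55445562e+01],
       [ 9.99999618e-01, -8.53383085e-06,  8.73741868e-04,
        -1.84220695e-02],
       [-8.45424086e-04, -2.62139825e-01,  9.65029532e-01,
        -1.20743979e+02],
       [ 0.00000000e+00,  0.00000000e+00,  0.00000000e+00,
         1.00000000e+00]])}
row [-45.32 -24.02   2.27] 1.476 | t 0.1 tool [228.9 554.1 252.3] [-1.7990e+02 -1.0000e-02  1.5755e+02] F [ 0.3 -0.9  0.1] gap 85.4
{(520, -320): 113, (520, -280): 107, (520, -200): 60, (560, -360): 239, (560, -320): 241, (560, -280): 241, (560, -240): 216, (560, -200): 62, (600, -400): 96, (600, -360): 241, (600, -320): 241, (600, -280): 241, (600, -240): 222, (600, -200): 191, (600, -160): 196}
```

```bash
python3 -m crank '[[-45.3,-24,2.2,1.476,4],[-45.3,-24,2.2,1.476,4],[-45.3,-24,2.2,1.476,4],[-45.3,-24,2.2,1.476,4],[-45.3,-24,2.2,1.476,4],[-45.3,-24,2.2,1.476,4],[-45.3,-24,2.2,1.476,4],[-45.3,-24,2.2,1.476,4],[-45.3,-24,2.2,1.476,4],[-45.3,-24,2.2,1.476,4],[-45.3,-24,2.2,1.476,4],[-45.3,-24,2.2,1.476,4],[-45.3,-24,2.2,1.476,4],[-45.3,-24,2.2,1.476,4],[-45.3,-24,2.2,1.476,4],[-45.3,-24,2.2,1.476,4]]'
python3 - <<'E'
from h import *
p,W=cloud("wrist"); np.savez("w1",p=p,W=W); cv2.imwrite("pics/w1.png",p[...,::-1])
row([556,159,230],73)
E
```

```text
time: 1.7
tool_pos: [555.6, 160.8, 231.5]
tcp_rot: [180.0, -0.0, 73.1]
ft_force: [0.1, 0.6, 1.3]
finger_gap: 39.7
grip_force: 0.0
row [-0.15  0.07  0.15] 0.001 | t 1.75 tool [555.7 160.6 231.5] [ 1.7999e+02 -1.0000e-02  7.3070e+01] F [ 0.  -0.2  0.1] gap 40.0
```

View pics/w1.png

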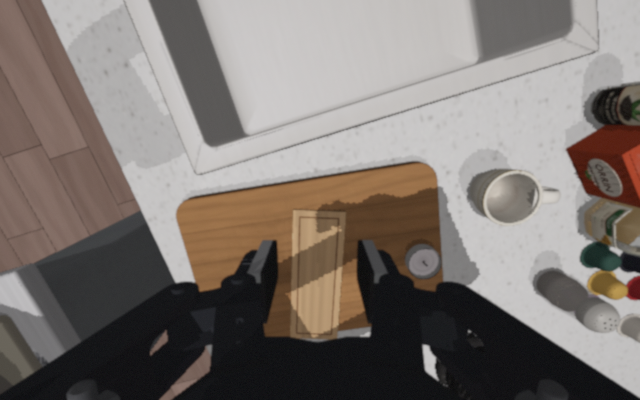

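The wrist view shows the lid's left end corners at about (292,210) and (346,212), and its right end at about row 338. The tea light is at (421,260), clear of the push.

```bash
cat >> h.py <<'E'
def pix(name,uv,z,s=None):
    "world points of pixels on the plane at height z"
    c=calibration(name); s=s or sense(); f=200/np.tan(np.radians(c["fovy"])/2)
    uv=np.array(uv,float); d=np.c_[(uv[:,0]-c["cx"])/f,(uv[:,1]-c["cy"])/f,np.ones(len(uv))]
    if "rvec" in c:
        M=cv2.Rodrigues(np.array(c["rvec"],float))[0].T; o=-M@np.array(c["tvec"]).ravel()
    else:
        T=np.array(c["tool_from_camera"]); q=R.from_euler('xyz',s["tcp_rot"],degrees=True)
        M=q.as_matrix()@T[:3,:3]; o=q.apply(T[:3,3])+s["tool_pos"]
    d=d@M.T; return o+d*((z-o[2])/d[:,2])[:,None]
E
python3 - <<'E'
from h import *
print(pix("wrist",[(292,210),(346,212),(291,338),(338,338),(178,207),(437,168)],24).round(0))
cs=[(180+x/2.8,150+y/2.8) for x,y in [(163,157),(218,129),(278,290),(336,254)]]
print(pix("scene",cs,24.5).round(0))
cs=[(180+x/2.8,150+y/2.8) for x,y in [(218,398),(427,150)]]
print("right edge",pix("scene",cs,21.5).round(0))
D=np.load("w1.npz");p,W=D['p'].astype(int),D['W']
print("heights lid/board",np.nanmedian(W[225:250,300:340,2]),np.nanmedian(W[190:205,250:330,2]),np.nanmedian(W[170:330,195:230,2]))
b=p[...,0]-p[...,2]; m=((p.min(-1)>70)&(b>35)&(p[...,1]>125)).astype(np.uint8); m[:205]=0
for v in (230,240,250,260,270): print(v,[int(i) for i in np.where(p[v,270:360,1]>125)[0][[0,-1]]+270])
E
```

```text
[[521. 140.  24.]
 [579. 120.  24.]
 [467. -21.  24.]
 [524. -38.  24.]
 [400. 181.  24.]
 [686. 139.  24.]]
[[521. 136.  24.]
 [571. 116.  24.]
 [465. -23.  24.]
 [517. -42.  24.]]
right edge [[369. -39.  22.]
 [650. -47.  22.]]
heights lid/board 24.386468188721352 20.725307525099154 20.714019004258773
230 [292, 341]
240 [292, 320]
250 [292, 298]Traceback (most recent call last):
  File "<stdin>", line 10, in <module>
IndexError: index 0 is out of bounds for axis 0 with size 0
```

Run:
```python
from h import *
D=np.load("w1.npz");p,W=D['p'],D['W']
s=sense(); q=R.from_euler('xyz',s["tcp_rot"],degrees=True)
T=q.inv().apply((W-s["tool_pos"]).reshape(-1,3)).reshape(W.shape)
m=(T[...,2]<60)&(abs(T[...,1])<60)&(abs(T[...,0])<30); Q=T[m]
for k in range(-10,40,5):
    z=Q[(Q[:,2]>=k)&(Q[:,2]<k+5)]
    if len(z): print(k,len(z),z.min(0).round(1),z.max(0).round(1))
row([559,155,50],71.5)
```

```text
-10 511 [-11.3 -33.4 -10. ] [12. 34. -5.]
-5 458 [-10.9 -33.5  -5. ] [12.1 33.8 -0. ]
0 414 [-11.2 -33.4   0. ] [11.9 33.8  5. ]
5 366 [-10.6 -33.3   5. ] [11.8 34.  10. ]
10 308 [-11.  -32.2  10. ] [12.  33.2 15. ]
15 135 [ -9.9 -25.4  15. ] [11.6 26.7 19.9]
20 8 [ -4.7 -19.9  20.1] [-0.3 20.4 21.1]
row [-0.45  0.47 18.15] 0.027 | t 1.75 tool [555.7 160.6 231.5] [ 1.7999e+02 -1.0000e-02  7.3070e+01] F [ 0.  -0.2  0.1] gap 40.0
```

```bash
python3 -m crank '[[-0.4,0.5,5,0.027,4],[-0.4,0.5,10,0.027,4],[-0.4,0.5,15,0.027,4],[-0.4,0.5,18.4,0.027,4],[-0.4,0.5,18.4,0.027,4],[-0.4,0.5,18.5,0.027,4],[-0.4,0.5,18.6,0.027,4],[-0.4,0.5,18.7,0.027,4],[-0.4,0.5,18.7,0.027,4],[-0.4,0.5,18.7,0.027,4]]'
```

```text
time: 2.75
tool_pos: [559.8, 154.5, 44.5]
tcp_rot: [180.0, -0.0, 71.4]
ft_force: [0.1, -0.8, -0.1]
finger_gap: 39.9
grip_force: 0.0
```

```bash
python3 -m crank '[[0,0,0.1,0,4],[0,0,0.1,0,4],[0,0,0.2,0,4],[0,0,0.2,0,4]]'; python3 -m crank '[[0,0,0.1,0,4],[0,0,0.1,0,4]]'
```

```text
time: 3.15
tool_pos: [559.6, 154.4, 42.1]
tcp_rot: [-180.0, 0.0, 71.4]
ft_force: [0.5, -0.3, -0.1]
finger_gap: 39.9
grip_force: 0.0
time: 3.35
tool_pos: [559.8, 154.5, 42.0]
tcp_rot: [-180.0, 0.0, 71.4]
ft_force: [-4.0, -0.8, 7.8]
finger_gap: 39.9
grip_force: 3.8
```

```bash
python3 -m crank '[[0,0,-0.15,0,4],[-0.5,0,-0.15,0,4],[-1,0,-0.15,0,4],[-1.3,0,-0.15,0,4],[-1.6,0,-0.15,0,4],[-2,0,-0.15,0,4],[-2.5,0,-0.15,0,4],[-3,0,-0.15,0,4],[-3.5,0,-0.15,0,4],[-4,0,-0.15,0,4],[-4.5,0,-0.15,0,4],[-5,0,-0.15,0,4],[-5.5,0,-0.15,0,4],[-5.8,0,-0.15,0,4],[-6,0,-0.15,0,4],[-6,0,-0.15,0,4]]'
python3 - <<'E'
from h import *
for n in ("scene",):
    p,W=cloud(n); cv2.imwrite("pics/push1.png",cv2.resize(p[150:360,180:450,::-1],None,fx=2.8,fy=2.8,interpolation=cv2.INTER_CUBIC))
E
```

```text
time: 4.95
tool_pos: [540.5, 97.3, 42.8]
tcp_rot: [-180.0, 0.0, 71.4]
ft_force: [0.1, 0.2, -0.3]
finger_gap: 40.0
grip_force: 0.0
```

View pics/push1.png

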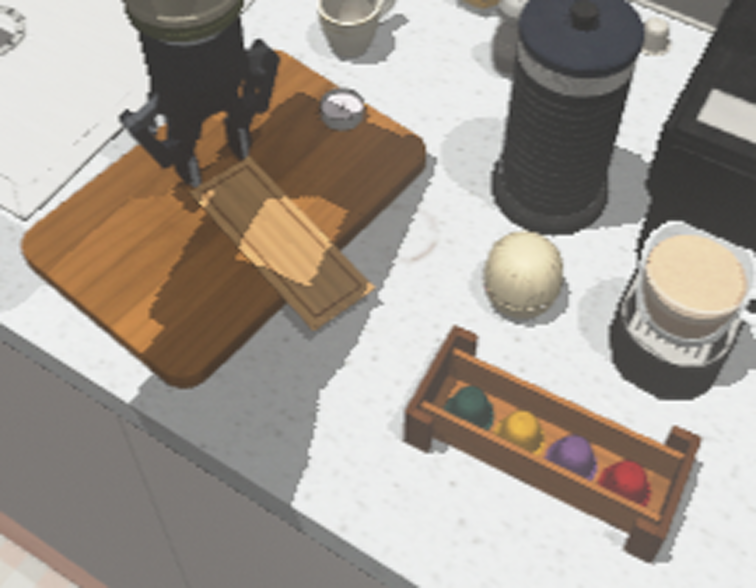

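The lid has slid straight. Its right end is now at crop (316,328)–(373,288), past the board's edge. I'll push 13 mm more, back off and rise.

```bash
python3 -m crank '[[-0.4,0,0,0,4],[-0.8,0,0,0,4],[-1.1,0,0,0,4],[-1.3,0,0,0,4],[-1.3,0,0,0,4],[0,0,0,0,4],[1,0,0,0,4],[1.5,0,-5,0,4],[1.5,0,-10,0,4],[1.5,0,-15,0,4],[1.5,0,-15,0,4],[1.5,0,-15,0,4]]'
python3 - <<'E'
from h import *
cs=[(180+x/2.8,150+y/2.8) for x,y in [(316,328),(373,288)]]; print(pix("scene",cs,24.5).round(0))
p,W=cloud("scene"); S=np.load("scene.npz")
cv2.imwrite("pics/push2.png",cv2.resize(p[190:290,230:330,::-1],None,fx=6,fy=6,interpolation=cv2.INTER_CUBIC))
s,V=cloud("side"); np.savez("side2",p=s,W=V)
row([500,-60,200],71.5)
E
```

```text
time: 6.2
tool_pos: [546.9, 112.9, 195.1]
tcp_rot: [179.8, -0.1, 71.5]
ft_force: [-0.2, -0.6, -0.4]
finger_gap: 40.0
grip_force: 0.0
[[453. -67.  24.]
 [506. -84.  24.]]
row [-17.77   1.23  -0.84] -0.0 | t 6.3 tool [544.8 112.4 191.5] [-1.799e+02  4.000e-02  7.147e+01] F [ 0.5 -0.4  0. ] gap 40.2
```

View pics/push2.png

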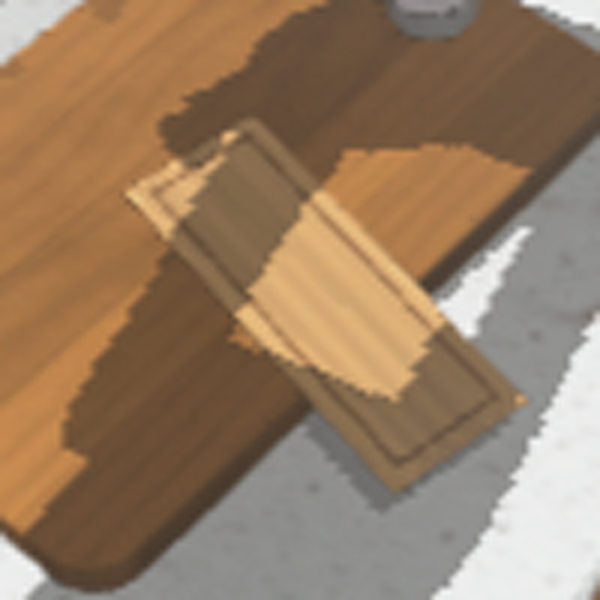

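The right end now overhangs the board by roughly 50 to 64 mm: end corners at crop (395,492) and (522,400), board edge crossing at (310,410) and (430,285). It rests flat and untouched. Next is a wrist view of both the caddy and the lid.

Run:
```python
from h import *
cs=[(230+(x+.5)/6-.5,190+(y+.5)/6-.5) for x,y in [(127,192),(250,120),(395,492),(522,400)]]; print(pix("scene",cs,24.5).round(1))
cs=[(230+(x+.5)/6-.5,190+(y+.5)/6-.5) for x,y in [(310,410),(430,285)]]; print(pix("scene",cs,21.5).round(1))
row([468,-110,300],92)
```

```text
[[500.5  82.6  24.5]
 [554.1  64.   24.5]
 [447.1 -77.2  24.5]
 [502.3 -94.7  24.5]]
[[459.9 -31.8  21.5]
 [528.  -38.   21.5]]
row [-23.53  -0.23 -10.84] -0.358 | t 6.3 tool [544.8 112.4 191.5] [-1.799e+02  4.000e-02  7.147e+01] F [ 0.5 -0.4  0. ] gap 40.2
```

```bash
python3 -m crank '[[-23.5,-0.2,-10.8,-0.358,4],[-23.5,-0.2,-10.8,-0.358,4],[-23.5,-0.2,-10.8,-0.358,4],[-23.5,-0.2,-10.8,-0.358,4],[-23.5,-0.2,-10.8,-0.358,4],[-23.5,-0.2,-10.8,-0.358,4],[-23.5,-0.2,-10.8,-0.358,4],[-23.5,-0.2,-10.8,-0.358,4],[-23.5,-0.2,-10.8,-0.358,4],[-23.5,-0.2,-10.8,-0.358,4]]'
python3 - <<'E'
from h import *
p,W=cloud("wrist"); np.savez("w2",p=p,W=W); cv2.imwrite("pics/w2.png",p[...,::-1])
import pickle; pickle.dump(sense(),open("s2.pkl","wb")); row([468,-110,300],92)
E
```

```text
time: 7.3
tool_pos: [468.7, -108.9, 299.5]
tcp_rot: [-179.9, -0.1, 92.1]
ft_force: [-0.0, -2.0, 0.6]
finger_gap: 40.1
grip_force: 0.0
row [-0.09 -0.08 -0.02] 0.001 | t 7.35 tool [ 468.7 -109.1  299.8] [-1.7991e+02 -5.0000e-02  9.2060e+01] F [ 0.6  0.1 -0.2] gap 40.1
```

View pics/w2.png

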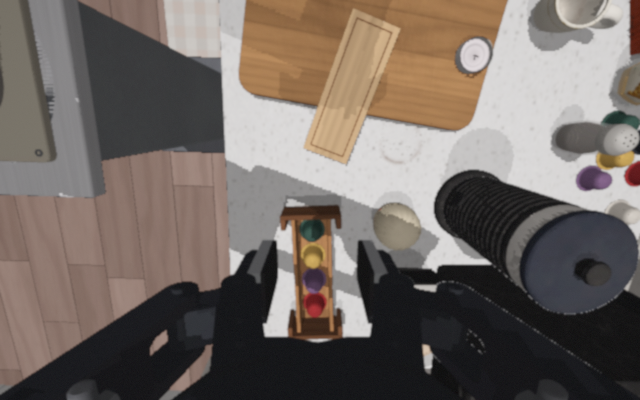

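The wrist view shows the lid at (352,85), with its overhanging end at (305,150)–(347,163). The whole caddy is visible from (281,208) to (342,338), with the timer at (397,226). I'll enlarge both for measurement.

Run:
```python
from h import *
p=cv2.imread("pics/w2.png")
a=cv2.resize(p[5:170,295:405],None,fx=3.6,fy=3.6,interpolation=cv2.INTER_CUBIC)
b=cv2.resize(p[198:345,270:352],None,fx=4,fy=4,interpolation=cv2.INTER_CUBIC)
o=np.zeros((600,740,3),np.uint8); o[:594,:396]=a; o[:588,404:732]=b; cv2.imwrite("pics/w2c.png",o)
```

```text
(no output)
```

View pics/w2c.png

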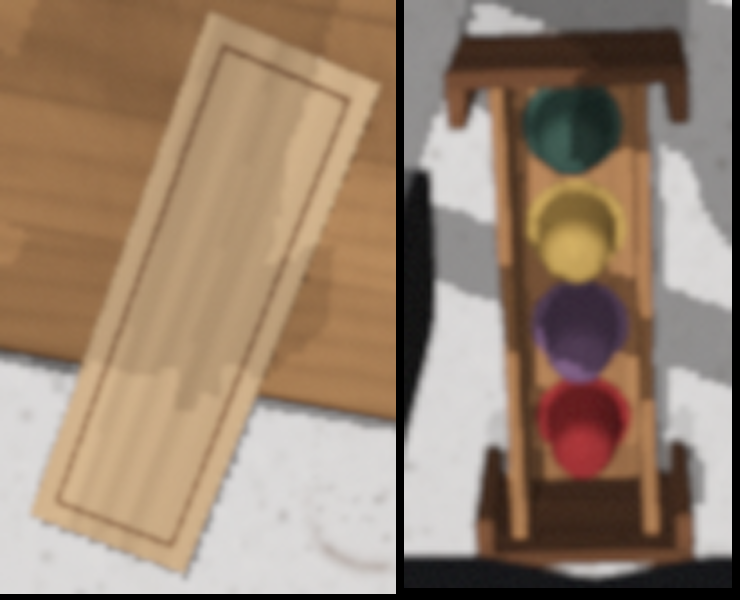

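The crop gives the lid corners at (211,12), (381,84), (186,577) and (32,515). In the right half the caddy's posts and walls are sharp, with side walls from about x=503 to 650. I'll fit both with the depth data.

Run:
```python
from h import *
import pickle; s=pickle.load(open("s2.pkl","rb"))
D=np.load("w2.npz");p,W=D['p'].astype(int),D['W']
C=pix("wrist",[(294.64+x/3.6,4.64+y/3.6) for x,y in [(211,12),(381,84),(186,577),(32,515)]],24.5,s)
print(C.round(1)); a,b=(C[0]+C[1])/2,(C[2]+C[3])/2
print("lid c",C.mean(0).round(1),"len",np.linalg.norm(a-b).round(1),"wid",np.linalg.norm(C[0]-C[1]).round(1),"ang",np.degrees(np.arctan2(*(a-b)[1::-1])).round(2),"end",b.round(1))
e=pix("wrist",[(294.64+x/3.6,4.64+y/3.6) for x,y in [(0,350),(80,362),(260,400),(390,418)]],21.5,s); print("edge",e.round(1))
x,y,z=np.moveaxis(W,-1,0)
roi=(x>400)&(x<530)&(y<-115)&(y>-350)
dark=(p[...,0]-p[...,2]>15)
for lo in (42,44,46):
    m=roi&(z>lo)&(z<54)&dark; P=W[m]; r=cv2.minAreaRect(P[:,:2].astype(np.float32))
    print(lo,len(P),np.round(cv2.boxPoints(r)).tolist(),np.round(r[0],1),np.round(r[1],1),r[2])
m=roi&(z>37)&(z<43)&dark&(y<-165)&(y>-290); P=W[m]; 
for k in range(-285,-165,20):
    q=P[(P[:,1]>k)&(P[:,1]<k+20)]
    if len(q)>4: print(k+10,q[:,0].min().round(1),q[:,0].max().round(1),len(q))
# pixel based: wall outer edges at z 40, corners of far/near top
L=[(269.6+(u-404)/4,197.6+v/4) for u,v in [(492,90),(508,535),(648,90),(662,535)]]; print("walls outer",pix("wrist",L,40,s).round(1))
L=[(269.6+(u-404)/4,197.6+v/4) for u,v in [(446,72),(688,66),(478,553),(692,553)]]; print("board corners z48",pix("wrist",L,48,s).round(1))
m=(x>500)&(x<640)&(y<-100)&(y>-230)&(z>50)&(z<75)&(p.min(-1)>110); print("timer",W[m].min(0),W[m].max(0))
S=np.load("scene.npz")['W'];m=(S[...,0]>500)&(S[...,0]<560)&(S[...,1]<-220)&(S[...,1]>-400)&(S[...,2]>52); print("glass",S[m].min(0),S[m].max(0))
```

```text
[[504.   84.8  24.5]
 [560.5  66.2  24.5]
 [507.1 -96.1  24.5]
 [450.7 -76.   24.5]]
lid c [505.6  -5.3  24.5] len 170.1 wid 59.5 ang 71.71 end [478.9 -86.   24.5]
edge [[438.1 -20.1  21.5]
 [465.9 -23.1  21.5]
 [529.5 -33.5  21.5]
 [575.8 -37.9  21.5]]
42 856 [[422.0, -160.0], [435.0, -348.0], [514.0, -343.0], [501.0, -155.0]] [ 468.2 -251.3] [ 78.8 188.4] 3.9466609954833984
44 786 [[422.0, -160.0], [435.0, -348.0], [514.0, -343.0], [501.0, -155.0]] [ 468.2 -251.3] [ 78.8 188.4] 3.9466609954833984
46 673 [[422.0, -160.0], [435.0, -348.0], [514.0, -343.0], [501.0, -155.0]] [ 468.2 -251.3] [ 78.8 188.4] 3.9466609954833984
-275 442.4 495.3 83
-255 442.1 494.4 93
-235 440.4 493.4 102
-215 438.8 492.4 93
-195 437.2 490.1 110
-175 435.6 489.1 104
walls outer [[ 437.9 -169.4   40. ]
 [ 446.2 -340.5   40. ]
 [ 489.3 -167.5   40. ]
 [ 502.6 -338.4   40. ]]
board corners z48 [[ 423.7 -161.2   48. ]
 [ 501.3 -156.4   48. ]
 [ 436.  -342.2   48. ]
 [ 513.  -339.4   48. ]]
timer [ 559.07843614 -199.08411957   50.01009692] [ 604.2397415  -148.37096982   63.44131402]
glass [ 555.16422983 -308.56882496   73.25063957] [ 559.93809632 -277.2322309   113.17983583]
```

Run:
```python
from h import *
row([489.3,-54.7,110],71.7)
```

```text
row [ 5.35  2.28 18.98] 0.355 | t 7.35 tool [ 468.7 -109.1  299.8] [-1.7991e+02 -5.0000e-02  9.2060e+01] F [ 0.6  0.1 -0.2] gap 40.1
```

```bash
python3 -m crank '[[5.35,2.3,5,0.355,8.5],[5.35,2.3,10,0.355,8.5],[5.35,2.3,14,0.355,8.5],[5.35,2.3,18,0.355,8.5],[5.35,2.3,19,0.355,8.5],[5.35,2.3,19,0.355,8.5],[5.35,2.3,19,0.355,8.5],[5.35,2.3,19,0.355,8.5],[5.35,2.3,19,0.355,8.5],[5.35,2.3,19,0.355,8.5]]'
python3 - <<'E'
from h import *
p,W=cloud("wrist"); cv2.imwrite("pics/w3.png",p[...,::-1])
row([489.3,-54.7,24],71.7)
E
```

```text
time: 8.35
tool_pos: [491.0, -56.5, 112.5]
tcp_rot: [179.8, -0.0, 71.6]
ft_force: [0.4, 0.1, 0.6]
finger_gap: 85.0
grip_force: 0.0
row [ 0.11 -0.2   8.81] -0.002 | t 8.4 tool [490.7 -56.4 112.1] [ 1.7988e+02 -1.0000e-02  7.1600e+01] F [-0.8  0.2  0.2] gap 84.7
```

View pics/w3.png

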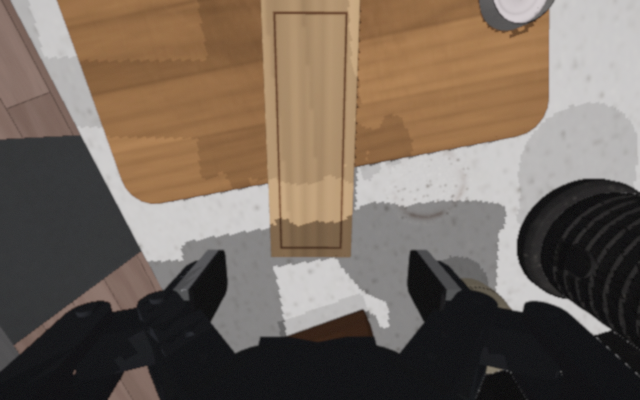

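The lid is square between the fingers: its end corners are at (271,255) and (352,256), with fingertips at about (222,260) and (410,260). It sits slightly left of centre, which I'll correct before descending.

Run:
```python
from h import *
e=pix("wrist",[(271,255),(352,256),(264,0),(363,0)],24.5); print(e.round(1))
m=(e[0]+e[1])/2; k=(e[2]+e[3])/2; u=(k-m)[:2]; u/=np.linalg.norm(u); print(m,np.degrees(np.arctan2(u[1],u[0])))
g=m[:2]+33*u; print(g); row([*g,24],71.7)
```

```text
[[449.7 -74.1  24.5]
 [506.7 -93.9  24.5]
 [504.5  83.2  24.5]
 [561.   64.5  24.5]]
[478.18851935 -83.99950631  24.5       ] 70.93340356885633
[488.96852824 -52.80990214]
row [ 0.28 -0.29  8.81] -0.002 | t 8.4 tool [490.7 -56.4 112.1] [ 1.7988e+02 -1.0000e-02  7.1600e+01] F [-0.8  0.2  0.2] gap 84.7
```

```bash
python3 -m crank '[[0.2,-0.25,0,0,8.5],[0.2,-0.25,4,0,8.5],[0.2,-0.25,7,0,8.5],[0.2,-0.25,8.4,0,8.5],[0.2,-0.25,8.8,0,8.5],[0.2,-0.25,8.8,0,8.5],[0.2,-0.25,8.8,0,7],[0.2,-0.25,8.8,0,6.4],[0.2,-0.25,8.8,0,6],[0.2,-0.25,8.8,0,5.5],[0.2,-0.25,8.8,0,5.5],[0.2,-0.25,8.8,0,5.5],[0.2,-0.25,8.8,0,5.5],[0.2,-0.25,8.8,0,5.5]]' 50
```

```text
time: 9.8
tool_pos: [489.2, -53.7, 24.1]
tcp_rot: [179.9, -0.0, 71.6]
ft_force: [-0.2, -1.0, 6.5]
finger_gap: 58.3
grip_force: 51.9
```

```bash
python3 -m crank '[[0,0,-0.3,0,5.5],[0,0,-0.8,0,5.5],[0,0,-1.5,0,5.5],[0,0,-2.5,0,5.5],[0,0,-4,0,5.5],[0,0,-6,0,5.5],[0,0,-8,0,5.5],[0,0,-9,0,5.5],[0,0,-9,0,5.5],[0,0,-9,0,5.5],[0,0,-9,0,5.5],[0,0,-9,0,5.5]]'
cat >> h.py <<'E'
def lid(name="w"):
    p,W=cloud("wrist"); s=sense(); q=R.from_euler('xyz',s["tcp_rot"],degrees=True)
    T=q.inv().apply((W-s["tool_pos"]).reshape(-1,3)).reshape(W.shape); np.savez(name,p=p,T=T); cv2.imwrite(f"pics/{name}.png",p[...,::-1])
    m=(abs(T[...,2])<25)&(abs(T[...,1])<26)&(T[...,0]<120)&(T[...,0]>-60); Q=T[m]
    A=np.c_[Q[:,:2],np.ones(len(Q))]; c=np.linalg.lstsq(A,Q[:,2],rcond=None)[0]
    ok=abs(A@c-Q[:,2])<3; c=np.linalg.lstsq(A[ok],Q[ok,2],rcond=None)[0]
    print("lid plane: tilt along x,y deg",np.degrees(np.arctan(c[:2])).round(2),"z at tcp",c[2].round(1),ok.sum(),len(Q))
    b=(abs(T[...,0]*c[0]+T[...,1]*c[1]+c[2]-T[...,2])<4)&(abs(T[...,1])<45)&(T[...,0]<160)&(T[...,0]>-60)
    r=cv2.minAreaRect(T[b][:,:2].astype(np.float32)); print(np.round(cv2.boxPoints(r),1).tolist(),r)
    for x0 in range(20,150,15):
        k=b&(abs(T[...,0]-x0)<4); 
        if k.sum(): print(x0,T[k][:,1].min().round(1),T[k][:,1].max().round(1))
    print("x range mid",T[b&(abs(T[...,1])<15)][:,0].min(),T[b&(abs(T[...,1])<15)][:,0].max())
E
python3 - <<'E'
from h import *
lid("w4"); row([489,-54,24],71.7)
E
```

```text
time: 11.0
tool_pos: [487.3, -53.2, 111.6]
tcp_rot: [-179.9, 0.0, 71.6]
ft_force: [0.4, 1.0, -0.2]
finger_gap: 58.1
grip_force: 53.4
lid plane: tilt along x,y deg [0.34 0.15] z at tcp 0.5 43503 43503
[[-33.900001525878906, 43.0], [-33.79999923706055, -42.29999923706055], [108.0, -42.29999923706055], [108.0, 43.099998474121094]] ((37.08674240112305, 0.37281036376953125), (141.89219665527344, 85.36149597167969), 0.016038043424487114)
20 -30.0 30.0
35 -30.6 29.6
50 -30.8 29.6
65 -31.2 29.0
80 -31.5 28.8
95 -31.7 28.5
110 -31.8 28.2
x range mid -33.85889394796441 108.03531804225223
row [-0.02  0.19  8.77] -0.002 | t 11.05 tool [487.4 -53.2 111.7] [-1.7989e+02  1.0000e-02  7.1610e+01] F [-0.3 -0.6 -0.6] gap 58.0
```

View pics/w4.png

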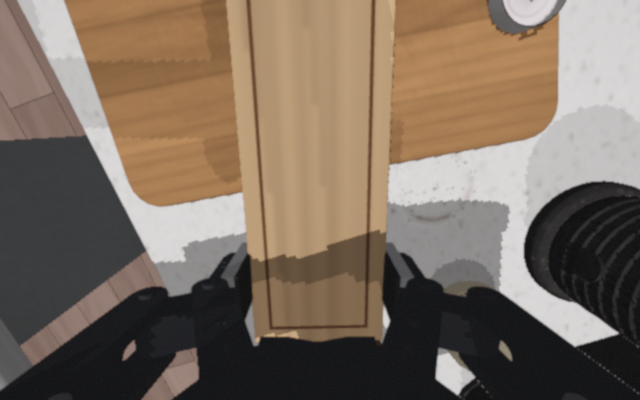

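The lid is held level (about 0.3°), turned about 1.1° in the tool. Its inlay end line is at row 327, and the end itself is at the occlusion at about row 340. I'll use the inlay line to place the end exactly.

Run:
```python
from h import *
p3=cv2.imread("pics/w3.png").astype(int); p4=cv2.imread("pics/w4.png").astype(int)
g=lambda p,a,b:[int(v) for v in p[a:b,300:330].sum(-1).mean(1)]
print(g(p3,240,262)); print(g(p4,318,345))
T=np.load("w4.npz")['T']; print([(v,T[v,315].round(1).tolist()) for v in (320,327,333,337,340)])
s=dict(tool_pos=np.array([490.7,-56.4,112.1]),tcp_rot=np.array([179.88,0,71.6]))
print(pix("wrist",[(312,247.5),(312,256)],24.5,s))
```

```text
[284, 285, 284, 285, 284, 273, 233, 187, 206, 257, 280, 284, 284, 284, 284, 286, 311, 367, 408, 444, 486, 533]
[307, 307, 306, 307, 307, 306, 297, 257, 195, 170, 218, 277, 302, 306, 306, 307, 306, 307, 306, 305, 297, 271, 218, 144, 91, 73, 71]
[(320, [-22.5, -0.3, 0.8]), (327, [-24.6, -0.3, -1.2]), (333, [-28.6, -0.3, -0.3]), (337, [-31.9, -0.3, 1.0]), (340, [-33.2, -0.3, 0.6])]
[[480.5972525  -78.06866064  24.5       ]
 [478.41394273 -84.54506561  24.5       ]]
```

Run:
```python
from h import *
row([471.5,-302.9,100],92.95)
```

```text
row [-24.19   6.37   1.17] -0.372 | t 11.05 tool [487.4 -53.2 111.7] [-1.7989e+02  1.0000e-02  7.1610e+01] F [-0.3 -0.6 -0.6] gap 58.0
```

```bash
python3 -m crank '[[-2,0.5,0,-0.05,5.5],[-5,1.3,0,-0.1,5.5],[-8,2.1,0,-0.15,5.5],[-11,2.9,0,-0.2,5.5],[-14,3.7,0,-0.25,5.5],[-17,4.5,0,-0.3,5.5],[-20,5.3,0,-0.33,5.5],[-22,5.8,0,-0.35,5.5],[-23.5,6.2,0.6,-0.372,5.5],[-24.2,6.4,1.2,-0.372,5.5],[-24.2,6.4,1.2,-0.372,5.5],[-24.2,6.4,1.2,-0.372,5.5],[-24.2,6.4,1.2,-0.372,5.5],[-24.2,6.4,1.2,-0.372,5.5],[-24.2,6.4,1.2,-0.372,5.5]]'
python3 - <<'E'
from h import *
lid("w5"); row([471.5,-302.9,60],92.95)
E
```

```text
time: 12.55
tool_pos: [472.8, -302.8, 101.1]
tcp_rot: [180.0, 0.0, 93.0]
ft_force: [-0.2, 0.1, -0.9]
finger_gap: 57.9
grip_force: 53.4
lid plane: tilt along x,y deg [0.34 0.11] z at tcp 0.4 43510 43510
[[-34.20000076293945, -42.29999923706055], [107.80000305175781, -42.400001525878906], [107.9000015258789, 43.20000076293945], [-34.099998474121094, 43.20000076293945]] ((36.852821350097656, 0.42774200439453125), (85.51045227050781, 142.01165771484375), 89.97399139404297)
20 -30.0 29.8
35 -30.6 29.8
50 -30.9 29.5
65 -31.0 29.2
80 -31.3 28.9
95 -31.7 28.7
110 -31.5 28.1
x range mid -33.619037258418494 107.86312635633507
row [ 0.01 -0.13  4.11] 0.0 | t 12.6 tool [ 472.8 -302.9  101.1] [1.7998e+02 2.0000e-02 9.2960e+01] F [-0.3 -0.1 -0.9] gap 58.1
```

```bash
python3 -m crank '[[0,-0.1,1,0,5.5],[0,-0.1,2,0,5.5],[0,-0.1,3,0,5.5],[0,-0.1,4,0,5.5],[0,-0.1,4.5,0,5.5],[0,-0.1,4.7,0,5.5],[0,-0.1,4.7,0,5.5],[0,-0.1,4.7,0,5.5]]'
python3 - <<'E'
from h import *
p,W=cloud("scene"); q,V=cloud("side"); 
a=cv2.resize(p[255:355,310:440,::-1],None,fx=4.5,fy=4.5,interpolation=cv2.INTER_CUBIC)
cv2.imwrite("pics/pre.png",a); row([471.5,-302.9,43.5],92.95)
E
```

```text
time: 13.4
tool_pos: [471.8, -303.5, 54.2]
tcp_rot: [180.0, 0.0, 92.9]
ft_force: [-0.1, -0.6, -0.8]
finger_gap: 58.3
grip_force: 53.5
row [ 0.07 -0.04  1.09] -0.0 | t 13.5 tool [ 471.9 -303.6   54.4] [1.7996e+02 4.0000e-02 9.2920e+01] F [-0.5 -1.1 -1.6] gap 58.1
```

View pics/pre.png

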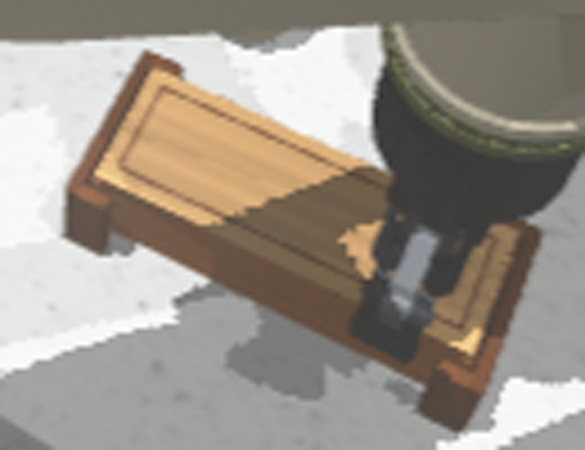

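The lid hovers just above the seat, aligned between both end boards (crop (150,70) to (480,350)), so I'll lower it gently.

```bash
python3 -m crank '[[0.05,0,0.15,0,5.5],[0.05,0,0.3,0,5.5],[0.05,0,0.45,0,5.5],[0.05,0,0.6,0,5.5],[0.05,0,0.7,0,5.5],[0.05,0,0.8,0,5.5],[0.05,0,0.8,0,5.5]]'; python3 -m crank '[[0,0,0.1,0,5.5],[0,0,0.1,0,5.5],[0,0,0.2,0,5.5],[0,0,0.2,0,5.5]]'
```

```text
time: 14.2
tool_pos: [471.4, -302.7, 45.6]
tcp_rot: [-180.0, -0.0, 92.9]
ft_force: [-0.1, 0.7, -1.7]
finger_gap: 57.7
grip_force: 53.5
time: 14.6
tool_pos: [471.4, -302.7, 43.7]
tcp_rot: [-180.0, -0.0, 92.9]
ft_force: [-0.2, 0.4, 0.5]
finger_gap: 58.0
grip_force: 53.5
```

```bash
python3 -m crank '[[0,0,0.05,0,5.5],[0,0,0.05,0,5.5]]'; python3 -m crank '[[0,0,0.05,0,5.5],[0,0,0.05,0,5.5]]'
```

```text
time: 14.8
tool_pos: [471.5, -302.8, 43.5]
tcp_rot: [180.0, -0.0, 92.9]
ft_force: [-0.3, 0.3, 1.7]
finger_gap: 58.0
grip_force: 53.6
time: 15.0
tool_pos: [471.5, -302.8, 43.4]
tcp_rot: [180.0, 0.0, 92.9]
ft_force: [-3.3, 1.5, 6.0]
finger_gap: 58.3
grip_force: 53.9
```

```bash
python3 -m crank '[[0,0,0,0,6.3],[0,0,0,0,6.6],[0,0,0,0,7],[0,0,0,0,7.5],[0,0,0,0,7.8],[0,0,0,0,7.8],[0,0,0,0,7.8],[0,0,-1,0,7.8],[0,0,-3,0,7.8],[0,0,-6,0,7.8],[0,0,-10,0,7.8],[0,0,-14,0,7.8],[0,0,-18,0,7.8],[0,0,-18,0,7.8],[0,0,-18,0,7.8]]'
python3 -m crank '[[4,0,0,0,7.8],[8,0,0,0,7.8],[12,0,0,0,7.8],[16,0,0,0,7.8],[19,0,-4,0,7.8],[19,0,-8,0,7.8],[19,0,-8,0,7.8],[19,0,-8,0,7.8]]'
python3 - <<'E'
from h import *
for n in ("wrist","scene","side"):
    p,W=cloud(n); p=p.astype(int); x,y,z=np.moveaxis(W,-1,0)
    m=(abs(x-468)<45)&(y<-150)&(y>-355)&(z>35)&(z<60)&(p[...,1]>(105 if n!="side" else 85))&(p[...,0]-p[...,2]>20)
    P=W[m]; r=cv2.minAreaRect(P[:,:2].astype(np.float32)); A=np.c_[P[:,:2]-[468,-251],np.ones(len(P))]; c=np.linalg.lstsq(A,P[:,2],rcond=None)[0]
    print(n,len(P),"z",np.percentile(P[:,2],[2,50,98]).round(1),"c",np.round(r[0],1),np.round(r[1],1),round(r[2],2),"tilt rad",c[:2].round(4),"z0",c[2].round(1))
row([468,-110,300],92)
E
```

```text
time: 16.5
tool_pos: [472.3, -303.4, 225.2]
tcp_rot: [179.8, 0.2, 92.9]
ft_force: [-0.3, 0.4, -1.2]
finger_gap: 78.0
grip_force: 0.0
time: 17.3
tool_pos: [461.9, -112.9, 302.8]
tcp_rot: [180.0, 0.0, 93.0]
ft_force: [-0.9, 0.5, -0.4]
finger_gap: 77.9
grip_force: 0.0
wrist 4014 z [41.2 42.9 45. ] c [ 468.2 -254.4] [ 77.1 183.1] 3.81 tilt rad [-0.0024  0.0001] z0 43.0
scene 2409 z [39.8 42.3 44.8] c [ 468.9 -257. ] [ 67.9 182.1] 6.3 tilt rad [-0.0009 -0.0014] z0 42.2
side 457 z [41.8 43.2 48.1] c [ 466.1 -251.1] [ 69.2 189.1] 4.18 tilt rad [ 0.0016 -0.0012] z0 43.4
row [0.26 0.72 0.06] 0.016 | t 17.45 tool [ 460.9 -113.   300.6] [-1.798e+02 -8.000e-02  9.289e+01] F [-1.8 -0.6  0.2] gap 77.8
```

The lid's top measures 43.0 mm (seat 40 + 3) and it is level within 0.003 rad, so it is fully home and released.

```bash
python3 -c "from bench import hand_in; print(hand_in())"
```

```text
the job is handed in; nothing more can be done
None
```

The lid was slid out past the board's edge, taken by that end and laid on the caddy, where it measures level and fully home between the posts; the job was handed in at about 17.5 s, and the verdict wasn't shown.

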